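# Push a tube rack past a spring gate into the intake bay

### The arm

A 6-joint arm with a two-finger parallel gripper is mounted at the origin on a cart in front of the work surface, level with it; the furniture and walls round the work are solid. World frame = base frame: x ahead of the robot, y to its left, z up, the work surface at z = 0. Lengths are in m, angles in degrees, forces in N, time in s.
With the tool pointing down it reaches from about 0.375 to 0.825 m from the base axis. Payload 5.5 kg.
Tool frame: the origin (TCP) lies at the very end of the fingers, on their centre line; the grasp point (between the pads) lies 19 mm behind it; z points along the fingers, y is the line along which they close (so a half turn about z gives the same grasp; the last joint's range is limited). The gripper opens to 85 mm and grips with 20 to 120 N. Pads are 22 mm wide; open, the fingers measure 114 mm over their backs; the gripper's body (76 mm by 85 mm) begins 54 mm behind the grasp point. The pads swing forward as they close: fully open they stand 13 mm farther back than shut.
Start: joints at [-69.729, 17.962, -2.699, 69.339, 0, 90], TCP at [0.208, -0.563, 0.193] pointing down, gripper open.
Joint ranges: [-152.73, 152.73], [-39.44, 99.34], [-58.76, 71.6], [-118.89, 123.64], [-81.53, 83.1], [-180, 180]. Speed limits (degrees/s): [136.94, 136.94, 172.46, 180, 180, 180].

### API

Orientations are given as a 3x3 rotation matrix whose columns are the frame's x, y, z axes.
In Python, from rig import env gives the robot as it stands.
- The arm moves only by the shell command python3 -m handwheel 'ROWS' [OPENING] [FORCE]. ROWS is text: rows parted by semicolons, each of 6 numbers parted by spaces: the shift along the tool's x, y, z in m, then the turn, a rotation vector about the tool's x, y, z in degrees. A call has 1 to 10 rows; each row is the pose to reach, as a shift and turn from the pose commanded when the call began, along the tool's axes at that moment; what a row does not reach only later rows make up. A row lasts 1/12 s, in which the tool goes at most 41.7 mm and 7.16 degrees, less where a joint would pass 70% of its speed; a pose out of reach is approached as far as the arm can. A call with a gripper value outside its range is refused whole. OPENING is the closure in counts, from 0 (fully open) to 255 (shut), set as the call begins (- or left out, the last holds). The fingers move at their own pace and stop on an object; FORCE is the grip in N (left out, the last holds). Time passes only in rows, so rows that repeat a pose let the fingers close. It gives the time, the measured TCP pose, the force, the opening and the grip force at its end, in the units of the state.
- env.get_state(): the state, without advancing time (a new reading comes with each control period).
- env.camera(name): name is "scene" or "top"; returns (picture, depth): 400x640x3 uint8, red, green, blue; 400x640 float32, m along the optical axis (not along the pixel's ray), 0 where there is no reading.
- env.calibration(name): a dict with "fx", "fy", "cx", "cy" (pixels), "pose" (4x4, takes a point from camera to world coordinates). Camera axes: x right, y up, looking along -z (the intrinsics and any distortion apply to the point x, -y, -z); pixel columns grow to the right and rows downward; lengths in m; the calibration is good to about 2 mm. A picture is of the moment at which its call begins. calibration takes no time and is no camera call.
- env.hand_in(): hands the job in; it is judged then, once.
Trained networks look in the newest picture that a camera, given by its name, has taken for a name from the list of things; names that differ only in an ending like _2 or _b are one class to them, and where a whole thing is asked for, a point or a joint stands for the part that bears it (a point fixed in the world has none). Each returns a list of dicts, best first, with "score" (0 to 1); they miss things now and then, are a little off and sometimes report something else, mostly with a low value. They report only what shows in the picture. A call takes as long as a camera call.
- env.recognise(camera, label): "xy" ([column, row] in pixels, amid what is visible of it).
- env.trace(camera, label): "region" (400x640 bool, what is visible of it) and "xy" ([column, row] in pixels, amid what is visible of it).
The state is a dict: "time": time; "joints": joint angles; "qvel": joint speeds; "joint_efforts": joint torques, N m; "position": TCP position; "tool_rot": TCP orientation; "ft_force": force on the tool from outside, world axes, zero at the start; "ft_torque": the same for the moment, N m; "opening": opening from 0.0 (shut) to 1.0 (fully open); "finger_force": force on a finger pad.
Only numpy, scipy, OpenCV 4.12 (cv2) and the standard library are available. Lean on these libraries where they do the work, as an engineer would, in place of code of your own. Each camera call takes 0.05 s, during which the arm holds its last target. There are 200 camera calls.

### The job

Load the rack of sample tubes into the far bay of the intake lane. Hold the spring gate open by pressing the long yellow treadle well down with a fingertip, and while it is held down push the rack from behind along the lane, past the gate, until the whole rack is in the bay; only then let the treadle go so that the gate springs up behind the rack. Only press and push: do not lift or tip the rack, and leave the bottle, the timer and the little box beside the lane where they are.

Things in the scene. Friction and masses are not known exactly. Their poses are not given: they have to be found in the camera images.
- lane: Fixed intake lane for tube racks on a grey foot plate 490x190 mm. Origin: on the bench under the channel's centre line, level with the gate. +y: the way the rack must travel; +x: across the lane, away from the treadle; z up. White channel floor 30 mm above the bench. Guide rails: inner faces at x = -30 and +30 mm, 6 mm thick, tops 40 mm above the bench. Positions called lane x, y are in this frame.
- lane_entry (a point): Middle of the open entry end of the channel, on its floor: lane x = 0, y = -260 mm, 30 mm above the bench. Beside it the treadle's two bearing blocks: lane x = -125 mm, y = -266 and +81 mm, tops 64 mm above the bench.
- bay_end (a point): Middle of the inner face of the end wall that closes the bay, on the channel floor: lane x = 0, y = +206 mm. The wall's top is 66 mm above the bench. The bay is the channel between the gate and this wall.
- gate_slot (a point): On the channel floor (30 mm above the bench), at the middle of the red gate tongue: lane x = -16 mm, y = 0. The tongue covers lane x = -28 to -3 mm, y = -4 to +4 mm, its top 12 mm above the floor when shut; it sinks through a slot below the floor as the treadle is pressed. It is rigid with the treadle: the rack cannot push it over.
- treadle (a joint): Hinge of the yellow treadle plate and its gate tongue, axis along the lane at lane x = -125 mm, 55 mm above the bench. 0 = up, gate shut; 0.25 rad = hard stop, fully down. The tongue is below the floor from about 0.13 rad; keep it beyond 0.16. A spring returns it at once when released; pressing 60 mm from the hinge takes about 3 N at first, 7 N at the stop.
- treadle_mid (a point): On top of the yellow treadle plate, 60 mm from the hinge, halfway along it: lane x = -65 mm, y = -92 mm; 64 mm above the bench when up, 49 mm when fully down. The plate spans lane x = -122 to -40 mm, y = -257 to +72 mm, is level when up and has thin black grip strips. Press it anywhere along its length, best in its half beside the lane; a fingertip can slide along it.
- rack: Clear white tube rack, 54x158x64 mm, about 0.3 kg, with five stoppered tubes seated firmly in its front half (caps 87 mm above its underside), none in the rear half. Origin: centre of its underside, on the channel floor; +y toward the gate. Flat end plates, 52 mm wide, 64 mm high, at y = -79 (push this one) and +79 mm. Wholly past the gate with its origin at lane y = +83 mm or more; end wall met at +127 mm.
- blue_bottle: Dark blue dropper bottle, 44 mm across, 119 mm high, standing loose on the bench beyond the far rail. Origin: centre of its underside. Leave it alone.
- glass_box: Small white cardboard box with a green top, 36x36x16 mm, loose on the bench beyond the far rail. Origin: centre of its underside. Leave it alone.
- timer: White lab timer with grey and red keys, 70x64x16 mm, loose on the bench beyond the far rail. Origin: centre of its underside. Leave it alone.

How it is judged (in metres and radians):
On the way, in this order (a step that is already met when the one before it is completed fails the run):
1. the treadle is held down while the rack is still before the gate (value of joint treadle above 0.15 rad and y of rack in the frame of lane below -0.083 m), for 0.1 s.
2. the rack is pushed across the gate while the treadle is held down (value of joint treadle above 0.15 rad and y of rack in the frame of lane between -0.04 and 0.06 m), for 0.2 s.
3. the whole rack is past the gate with the treadle still held down (value of joint treadle above 0.15 rad and y of rack in the frame of lane above 0.083 m), for 0.05 s.
At the end, for the whole second after the job is handed in: The rack stands upright and at rest on the channel floor, wholly past the gate (its origin 83 mm or more beyond it) and inside the end wall, and the treadle has sprung back up (below 0.03 rad) so that the gate is shut behind it (y of rack in the frame of lane between 0.083 and 0.132 m and value of joint treadle below 0.03 rad and z of rack in the frame of lane between 0.026 and 0.034 m and angle between rack's own z axis and vertical below 0.08 rad and angle between the y axis of rack and the y axis of lane, either way round below 0.15 rad and linear speed of rack below 0.02 m/s); the robot touches nothing.
It fails at once if the treadle is let up (below 0.14 rad) while the rack stands across the gate (value of joint treadle below 0.14 rad and y of rack in the frame of lane between -0.07 and 0.07 m).
It fails at once if the rack is lifted more than 12 mm off the channel floor or tipped beyond 0.3 rad (z of rack in the frame of lane above 0.042 m or angle between rack's own z axis and vertical above 0.3 rad).
It fails at once if the bottle, the timer or the small box is moved more than 20 mm (distance of any of blue_bottle, glass_box, timer from where it was at the start of the episode above 0.02 m).
It also fails if it takes over 45 s, if anything falls off the work surface, if the arm or the gripper's body presses on something with over 40 N, if the wrist force passes 120 N, or if a joint passes its speed limit or range.

## Working session

There is one attempt and no reset: what is moved stays moved. The work goes in short steps, Python scripts to look and compute and a shell command to move; the robot and the scene stay as the last step left them, time stands still between calls to the robot, and variables do not carry over. Pictures are saved under pics/ and viewed, at most 10 in all, crops included, and the job is handed in when it is done.

```bash
mkdir -p pics
cat > h.py <<'E'
import numpy as np, cv2
from rig import env
def world(cam,depth,mask=None):
    c=env.calibration(cam); v,u=np.indices(depth.shape)
    d=depth
    P=np.stack([(u-c["cx"])/c["fx"]*d,-(v-c["cy"])/c["fy"]*d,-d,np.ones_like(d)],-1)@np.array(c["pose"]).T
    return P[...,:3]
E
python3 - <<'E'
from h import *
s=env.get_state(); print(s["time"],s["position"],s["tool_rot"],s["ft_force"])
ims=[]
for cam in("scene","top"):
    im,d=env.camera(cam); np.savez(f"{cam}.npz",im=im,d=d); W=world(cam,d)
    cv2.imwrite(f"pics/{cam}1.png",im[...,::-1])
    print(cam,{k:v for k,v in env.calibration(cam).items()})
    for l in("rack","treadle","lane","blue_bottle","timer","glass_box","gate_slot"):
        r=env.trace(cam,l)
        if r:
            m=r[0]["region"]&(d>0); p=W[m]
            print(l,round(r[0]["score"],2),np.round(r[0]["xy"]),m.sum(),np.round(np.percentile(p,[2,50,98],axis=0),3).tolist() if m.sum() else None)
E
```

```text
0.0 [ 0.20766511 -0.56221034  0.1917576 ] [[ 9.38061772e-01  3.46467527e-01 -6.03862621e-04]
 [ 3.46468053e-01 -9.38060421e-01  1.59208447e-03]
 [-1.48540549e-05 -1.70269269e-03 -9.99998550e-01]] [-0.04748954  0.46413877  0.72827859]
scene {'fx': 463.0310946340131, 'fy': 463.0310946340131, 'cx': 319.9247511080618, 'cy': 199.22703869217605, 'pose': array([[-0.65678016,  0.31904785, -0.68326298, -0.13982502],
       [-0.75404935, -0.28631403,  0.59112931,  0.64634369],
       [-0.00702924,  0.903456  ,  0.4286232 ,  0.50193536],
       [ 0.        ,  0.        ,  0.        ,  1.        ]])}
rack 0.8 [364. 167.] 1446 [[0.577, -0.341, -0.001], [0.596, -0.139, 0.074], [0.765, -0.082, 0.116]]
treadle 0.62 [379. 187.] 2592 [[0.47, -0.286, 0.048], [0.509, -0.104, 0.062], [0.566, 0.034, 0.064]]
lane 0.62 [340. 214.] 10138 [[0.45, -0.297, 0.001], [0.518, 0.016, 0.019], [0.629, 0.182, 0.064]]
blue_bottle 0.89 [333. 165.] 357 [[0.681, -0.141, 0.01], [0.694, -0.125, 0.057], [0.711, -0.115, 0.106]]
timer 0.79 [303. 192.] 261 [[0.674, -0.074, -0.002], [0.702, -0.013, 0.013], [0.752, 0.015, 0.016]]

[... 575 characters left out ...]
.85 [415. 178.] 2067 [[0.579, -0.238, 0.033], [0.605, -0.161, 0.086], [0.631, -0.084, 0.118]]
treadle 0.76 [401. 220.] 6817 [[0.472, -0.287, 0.041], [0.518, -0.127, 0.063], [0.566, 0.029, 0.067]]
lane 0.71 [351. 213.] 16373 [[0.453, -0.288, 0.003], [0.533, -0.03, 0.033], [0.631, 0.174, 0.066]]
blue_bottle 0.74 [401. 136.] 411 [[0.678, -0.151, 0.007], [0.693, -0.13, 0.065], [0.716, -0.116, 0.117]]
timer 0.97 [347. 142.] 843 [[0.657, -0.051, 0.008], [0.69, -0.019, 0.014], [0.724, 0.012, 0.018]]
glass_box 0.76 [302. 144.] 233 [[0.672, 0.06, 0.01], [0.689, 0.077, 0.016], [0.706, 0.095, 0.019]]
gate_slot 0.56 [353. 211.] 16516 [[0.452, -0.288, 0.003], [0.533, -0.03, 0.033], [0.631, 0.174, 0.066]]
```

View pics/scene1.png

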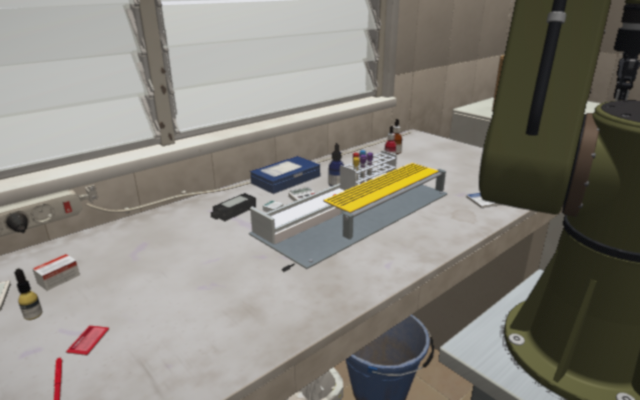

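View pics/top1.png

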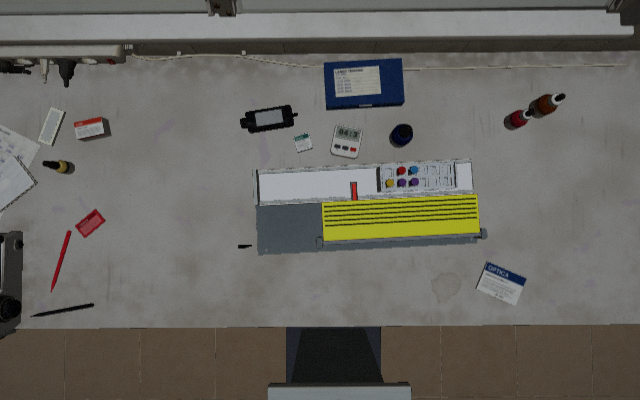

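The pictures show the lane running along world +y. The entry is at right (col ~473) and the end wall at left (col 257). The rack is at cols 378-456, with the treadle below it at rows 195-240. Next I'll fit the lane frame from the yellow plate.

Run:
```python
from h import *
z=np.load("top.npz"); im,d=z["im"].astype(int),z["d"]; W=world("top",d)
m=(im[...,0]>120)&(im[...,1]>110)&(im[...,2]<90)&(d>0)
m=cv2.morphologyEx(m.astype(np.uint8),cv2.MORPH_CLOSE,np.ones((7,7)))>0
n,l,st,_=cv2.connectedComponentsWithStats(m.astype(np.uint8)); m=l==1+st[1:,4].argmax()
p=W[m&(W[...,2]>.055)&(W[...,2]<.072)]
r=cv2.minAreaRect((p[:,:2]*1000).astype(np.float32)); print("treadle rect",r,np.median(p[:,2]))
b=cv2.boxPoints(r)/1000; 
e=b[1]-b[0] if np.linalg.norm(b[1]-b[0])>np.linalg.norm(b[2]-b[1]) else b[2]-b[1]
e/=np.linalg.norm(e); ey=e*np.sign(e[1]); ex=np.array([ey[1],-ey[0]])
o=np.array(r[0])/1000-ex*-.081-ey*-.0925
print("ex",ex,"ey",ey,"origin",o,"yaw",np.degrees(np.arctan2(ex[1],ex[0])))
np.savez("lane.npz",o=o,ex=ex,ey=ey)
def L(p): q=p[...,:2]-o; return np.stack([q@ex,q@ey,p[...,2]],-1)
Q=L(W)
# rack top pixels
k=(d>0)&(abs(Q[...,0])<.03)&(Q[...,1]<.2)&(Q[...,1]>-.27)
for lo,hi in((.085,.1),(.1,.13),(.024,.036)):
    s=Q[k&(Q[...,2]>lo)&(Q[...,2]<hi)]; print(lo,len(s),np.round(np.percentile(s,[1,50,99],axis=0),3).tolist())
w=Q[(d>0)&(abs(Q[...,0])<.03)&(Q[...,1]>.15)&(Q[...,2]>.055)&(Q[...,1]<.25)]; print("end wall",len(w),w.min(0),w.max(0))
for x in(-.06,0.005,-.0275):
    print(x,o+ex*x+ey*-.235)
# wanted turn & shift, TCP at lane (-.0275, -.225)
s=env.get_state(); R=np.array(s["tool_rot"]);t=np.r_[o+ex*-.0275+ey*-.225,.12]
T=np.c_[np.r_[ey,0],np.r_[ex,0],[0,0,-1]]
from scipy.spatial.transform import Rotation as Ro
print("shift",R.T@(t-s["position"]),"turn",Ro.from_matrix(R.T@T).as_rotvec(degrees=True),t)
```

```text
treadle rect ((521.8826904296875, -129.41806030273438), (81.54439544677734, 329.1524353027344), 2.7069854736328125) 0.06355105662169991
ex [0.99888414 0.04722821] ey [-0.04722821  0.99888414] origin [ 0.5984237  -0.03319579] yaw 2.7069833
0.085 1000 [[-0.026, -0.208, 0.085], [0.0, -0.13, 0.087], [0.027, -0.05, 0.095]]
0.1 284 [[-0.019, -0.123, 0.103], [-0.007, -0.094, 0.116], [0.019, -0.06, 0.12]]
0.024 3801 [[-0.029, -0.256, 0.025], [-0.001, 0.047, 0.03], [0.03, 0.197, 0.036]]
end wall 119 [-0.02885088  0.2062422   0.05620025] [0.02856454 0.21438618 0.0687978 ]
-0.06 [ 0.54958928 -0.27076726]
0.005 [ 0.61451675 -0.26769742]
-0.0275 [ 0.58205301 -0.26923234]
shift [ 0.45574611 -0.15530579  0.07263003] turn [ 2.61997706e-03  1.07831175e-03 -7.24332226e+01] [ 0.58158073 -0.25924349  0.12      ]
```

```bash
cat > go.py <<'E'
import sys
from h import *
from scipy.spatial.transform import Rotation as Ro
z=np.load("lane.npz"); o,ex,ey=z["o"],z["ex"],z["ey"]
x,y,h=map(float,sys.argv[1:4])
s=env.get_state(); R=np.array(s["tool_rot"]); q=np.array(s["position"])
print("lane",np.round([(q[:2]-o)@ex,(q[:2]-o)@ey,q[2]],4),"open",s["opening"],"F",np.round(s["ft_force"],1),"t",s["time"])
T=np.c_[np.r_[ey,0],np.r_[ex,0],[0,0,-1]]
print("shift",np.round(R.T@(np.r_[o+ex*x+ey*y,h]-q),4),"turn",np.round(Ro.from_matrix(R.T@T).as_rotvec(degrees=True),2))
E
python3 -m handwheel '.037 -.0117 0 0 0 -6.4;.074 -.0234 0 0 0 -12.8;.111 -.0351 0 0 0 -19.2;.148 -.0468 0 0 0 -25.6;.185 -.0585 0 0 0 -32;.222 -.0702 0 0 0 -38.4;.259 -.0819 0 0 0 -44.8;.296 -.0936 0 0 0 -51.2;.333 -.1053 0 0 0 -57.6;.37 -.117 0 0 0 -64' 102
python3 go.py -.0275 -.235 .12
```

```text
time: 1.63
position: [0.5158, -0.3235, 0.1928]
tool_rot: [[0.094, 0.996, 0.0], [0.996, -0.094, -0.0], [-0.0, 0.0, -1.0]]
ft_force: [0.7, -1.2, -0.4]
opening: 0.6
finger_force: 0.0
lane [-0.0963 -0.2861  0.1928] open 0.599958988121789 F [ 0.7 -1.2 -0.4] t 1.6333
shift [0.0603 0.0608 0.0728] turn [ 0.02  0.02 -8.12]
```

```bash
python3 -m handwheel '.03 .03 0 0 0 -4;.06 .061 0 0 0 -8.1;.06 .061 .035 0 0 -8.1;.06 .061 .073 0 0 -8.1;.06 .061 .073 0 0 -8.1' >/dev/null
python3 go.py -.0275 -.235 .075
python3 - <<'E'
from h import *
a=[env.camera(c)[0] for c in("scene","top")]
im=np.hstack([cv2.resize(a[0][110:260,230:480],(400,240)),cv2.resize(a[1][120:270,280:530],(400,240))])
cv2.imwrite("pics/b.png",im[...,::-1])
E
```

```text
lane [-0.0324 -0.2336  0.1121] open 0.5984255915533512 F [-1.7  0.9 -1.7] t 2.05
shift [-0.0015  0.0053  0.0371] turn [-0.58 -0.3  -0.23]
```

View pics/b.png

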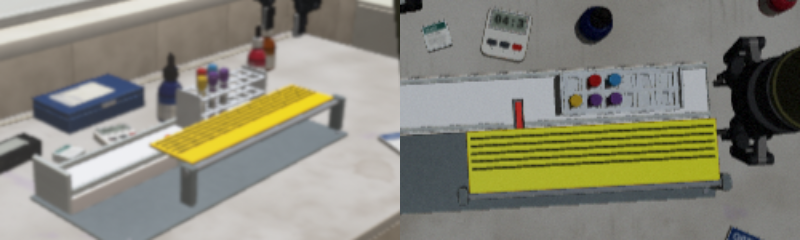

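The scene crop shows the rack untouched. The top crop shows the gripper beside the rack's rear end, with the fingers spread across the lane. I'll check the finger positions by depth and re-read the state.

```bash
python3 go.py -.0275 -.235 .075
python3 - <<'E'
from h import *
z=np.load("lane.npz"); o,ex,ey=z["o"],z["ex"],z["ey"]
im,d=env.camera("top"); W=world("top",d); q=W[...,:2]-o; X,Y=q@ex,q@ey
for a,b in((.1,.13),(.13,.16),(.16,.19),(.19,.22)):
    m=(d>0)&(W[...,2]>a)&(W[...,2]<b)&(Y<-.15)&(abs(X)<.15)
    if m.any(): print(a,m.sum(),np.round([X[m].min(),X[m].max(),Y[m].min(),Y[m].max()],3))
E
```

```text
lane [-0.03   -0.2362  0.1187] open 0.5958465594875313 F [0.4 0.3 0.4] t 2.15
shift [0.0012 0.0027 0.0437] turn [-0.2  -0.1  -0.33]
0.1 74 [ 0.113  0.15  -0.433 -0.36 ]
0.16 67 [-0.068  0.008 -0.234 -0.222]
0.19 277 [-0.088  0.027 -0.245 -0.22 ]
```

```bash
python3 -m handwheel '0 .002 .025 0 0 0;0 .002 .05 0 0 0;0 .002 .055 0 0 0;0 .002 .06 0 0 0;0 .002 .06 0 0 0;0 .002 .06 0 0 0'; python3 go.py -.0275 -.235 .048
```

```text
time: 2.7
position: [0.5841, -0.2721, 0.0617]
tool_rot: [[-0.041, 0.999, 0.002], [0.999, 0.041, -0.001], [-0.001, 0.002, -1.0]]
ft_force: [0.7, 0.6, -0.0]
opening: 0.599
finger_force: 0.0
lane [-0.0255 -0.2379  0.0617] open 0.5987493742951469 F [ 0.7  0.6 -0. ] t 2.7
shift [ 0.0029 -0.002   0.0137] turn [ 0.13  0.07 -0.37]
```

```bash
for i in 1; do python3 -m handwheel '0 0 .005 0 0 0;0 0 .01 0 0 0;0 0 .01 0 0 0' | grep -E "pos|ft"; done; python3 -m handwheel '0 0 .004 0 0 0;0 0 .007 0 0 0;0 0 .007 0 0 0' | grep -E "pos|ft"
python3 - <<'E'
from h import *
z=np.load("lane.npz"); o,ex,ey=z["o"],z["ex"],z["ey"]
im,d=env.camera("top"); W=world("top",d); q=W[...,:2]-o; X,Y=q@ex,q@ey; Z=W[...,2]
m=(d>0)&(Y>-.15)&(Y<.06)&(X>-.118)&(X<-.044)&(Z<.075)&(Z>.03)
p=np.polyfit(X[m],Z[m],1); print("treadle angle",-np.arctan(p[0]))
k=(d>0)&(abs(X)<.025)&(Z>.085)&(Z<.1)&(Y>-.25)&(Y<.2); print(np.percentile(Y[k],[1,99]))
E
```

```text
position: [0.5828, -0.2711, 0.0492]
ft_force: [-0.4, 0.3, -0.3]
position: [0.5826, -0.2709, 0.0418]
ft_force: [-0.2, -0.0, -1.0]
treadle angle -0.0033527919158247016
[-0.2258164  -0.05028372]
```

```bash
python3 go.py -.0275 -.235 .048
python3 - <<'E'
from h import *
a=[env.camera(c)[0] for c in("scene","top")]
im=np.hstack([cv2.resize(a[0][130:240,320:480],(400,275),interpolation=2),cv2.resize(a[1][140:250,380:540],(400,275),interpolation=2)])
cv2.imwrite("pics/c.png",im[...,::-1])
E
```

```text
lane [-0.0269 -0.2368  0.042 ] open 0.6000082555547918 F [-0.6 -1.1 -0.3] t 3.25
shift [ 0.0018 -0.0006 -0.006 ] turn [-0.05 -0.02 -0.33]
```

View pics/c.png

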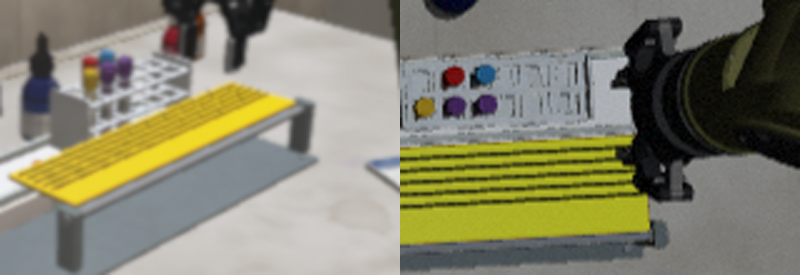

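The scene crop shows the near fingertip at (235,68), clear above the treadle's top edge (row ~85). The tips are higher than the TCP height suggests, so I'll measure them from the scene depth.

Run:
```python
from h import *
z=np.load("lane.npz"); o,ex,ey=z["o"],z["ex"],z["ey"]
im,d=env.camera("scene"); W=world("scene",d); q=W[...,:2]-o; X,Y=q@ex,q@ey; Z=W[...,2]
sub=(slice(130,165),slice(380,435))
dark=(im[...,:].max(-1)<70)&(d>0); 
mm=np.zeros_like(dark); mm[sub]=dark[sub]
for r in range(140,165,2):
    c=np.where(mm[r])[0]
    if len(c): print(r,[(int(k),np.round([X[r,k],Y[r,k],Z[r,k]],3).tolist()) for k in c[::4]])
print(env.calibration("scene")["pose"][:3,3])
```

```text
140 [(391, [0.012, -0.229, 0.118]), (398, [-0.0, -0.244, 0.118]), (414, [-0.061, -0.227, 0.136]), (418, [-0.076, -0.223, 0.14]), (422, [-0.082, -0.231, 0.14])]
142 [(393, [0.002, -0.225, 0.116]), (397, [0.001, -0.241, 0.113]), (413, [-0.062, -0.222, 0.132]), (417, [-0.074, -0.223, 0.134]), (421, [-0.082, -0.228, 0.135])]
144 [(392, [0.003, -0.223, 0.111]), (396, [-0.001, -0.235, 0.109]), (414, [-0.064, -0.224, 0.127]), (418, [-0.077, -0.223, 0.13])]
146 [(392, [0.005, -0.226, 0.104]), (396, [-0.001, -0.235, 0.103]), (414, [-0.063, -0.227, 0.12])]
148 [(391, [0.01, -0.228, 0.097]), (395, [-0.003, -0.229, 0.1]), (413, [-0.059, -0.23, 0.113]), (417, [-0.067, -0.236, 0.114])]
150 [(393, [-0.003, -0.22, 0.096]), (397, [-0.001, -0.24, 0.091]), (416, [-0.068, -0.23, 0.11])]
152 [(394, [-0.0, -0.229, 0.088]), (413, [-0.061, -0.227, 0.104])]
154 [(413, [-0.058, -0.233, 0.096])]
156 [(413, [-0.06, -0.231, 0.092])]
[-0.13982502  0.64634369  0.50193536]
```

Run:
```python
from h import *
z=np.load("lane.npz"); o,ex,ey=z["o"],z["ex"],z["ey"]
im,d=env.camera("scene"); W=world("scene",d); q=W[...,:2]-o; X,Y=q@ex,q@ey; Z=W[...,2]
for r in range(152,172): print(r,[(np.round([X[r,k],Y[r,k],Z[r,k]],3).tolist(),im[r,k].tolist()) for k in (411,414,417)])
print(env.get_state()["joints"])
```

```text
152 [([-0.057, -0.225, 0.103], [85, 83, 82]), ([-0.065, -0.227, 0.105], [33, 34, 34]), ([-0.064, -0.241, 0.101], [82, 80, 78])]
153 [([-0.059, -0.223, 0.102], [84, 82, 81]), ([-0.063, -0.229, 0.101], [32, 32, 33]), ([-0.062, -0.244, 0.097], [85, 83, 81])]
154 [([-0.056, -0.227, 0.097], [84, 82, 81]), ([-0.063, -0.229, 0.099], [32, 32, 32]), ([-0.064, -0.242, 0.095], [99, 98, 96])]
155 [([-0.059, -0.223, 0.096], [85, 83, 82]), ([-0.064, -0.229, 0.096], [34, 34, 35]), ([0.083, -0.462, -0.001], [131, 128, 125])]
156 [([-0.056, -0.227, 0.092], [86, 84, 83]), ([-0.067, -0.225, 0.095], [59, 58, 57]), ([0.08, -0.457, -0.003], [167, 164, 160])]
157 [([-0.057, -0.227, 0.089], [94, 92, 91]), ([-0.059, -0.237, 0.087], [105, 103, 101]), ([0.073, -0.448, -0.002], [189, 186, 181])]
158 [([-0.058, -0.225, 0.087], [122, 120, 118]), ([-0.059, -0.237, 0.084], [155, 152, 149]), ([0.068, -0.44, -0.002], [197, 193, 188])]
159 [([-0.057, -0.228, 0.084], [167, 165, 162]), ([0.066, -0.421, 0.001], [190, 187, 183]), ([0.06, -0.429, 0.0], [199, 196, 191])]
160 [([0.071, -0.413, -0.002], [198, 195, 191]), ([0.
[... 957 characters left out ...]
 0.063], [184, 158, 36]), ([-0.073, -0.234, 0.064], [187, 160, 34])]
168 [([-0.064, -0.22, 0.063], [200, 170, 38]), ([-0.071, -0.223, 0.064], [185, 158, 37]), ([-0.074, -0.233, 0.062], [195, 166, 35])]
169 [([-0.069, -0.214, 0.063], [186, 159, 38]), ([-0.073, -0.221, 0.062], [199, 170, 37]), ([-0.081, -0.222, 0.065], [180, 153, 36])]
170 [([-0.072, -0.21, 0.063], [197, 168, 37]), ([-0.077, -0.216, 0.062], [189, 162, 38]), ([-0.082, -0.222, 0.062], [189, 161, 35])]
171 [([-0.076, -0.204, 0.063], [191, 163, 36]), ([-0.081, -0.21, 0.062], [198, 169, 37]), ([-0.089, -0.211, 0.064], [186, 159, 36])]
[-2.49417961e+01  2.77657455e+01 -8.52951276e+00  5.36924244e+01
  8.58975554e-04  6.26859844e+01]
```

The depth shows the tips at z ≈ 0.083 while the TCP reads 0.042, so the tips are about 41 mm higher than the reading. I'll trust the camera, since it puts the treadle at 0.063 as specified, and lower by feel.

```bash
python3 -m handwheel '0 0 .008 0 0 0;0 0 .016 0 0 0;0 0 .016 0 0 0;0 0 .016 0 0 0' | grep -E "pos|ft"; python3 -m handwheel '0 0 .004 0 0 0;0 0 .008 0 0 0;0 0 .008 0 0 0' | grep -E "pos|ft"
```

```text
position: [0.5821, -0.2708, 0.0254]
ft_force: [0.5, -0.7, 0.4]
position: [0.5836, -0.2713, 0.0183]
ft_force: [1.2, -0.6, 3.3]
```

```bash
python3 -m handwheel '0 0 .003 0 0 0;0 0 .006 0 0 0;0 0 .006 0 0 0' | grep -E "pos|ft"; python3 -m handwheel '0 0 .002 0 0 0;0 0 .004 0 0 0;0 0 .004 0 0 0' | grep -E "pos|ft"
cat > ang.py <<'E'
from h import *
z=np.load("lane.npz"); o,ex,ey=z["o"],z["ex"],z["ey"]
im,d=env.camera("top"); W=world("top",d); q=W[...,:2]-o; X,Y=q@ex,q@ey; Z=W[...,2]
g=(d>0)&(im[...,0]>110)&(im[...,2]<110)&(Y>-.25)&(Y<.065)&(X>-.118)&(X<-.044)&(Z<.075)&(Z>.03)
p=np.polyfit(X[g],Z[g],1); print("treadle angle",-np.arctan(p[0]),g.sum())
k=(d>0)&(abs(X)<.02)&(Z>.1)&(Z<.125)&(Y>-.14)&(Y<.2)&(im.max(-1)>90); print("caps y",np.percentile(Y[k],[2,98]), "(start -.123..-.06 at rack y -.129)")
k=(d>0)&(abs(X)<.02)&(Z>.085)&(Z<.1)&(Y>-.25)&(Y<.2)&(im.min(-1)>120); print("rack y front",np.percentile(Y[k],[2,99]))
E
python3 ang.py
```

```text
position: [0.5838, -0.2713, 0.0126]
ft_force: [2.4, 0.3, 3.9]
position: [0.5836, -0.2713, 0.0086]
ft_force: [2.7, -0.3, 4.7]
treadle angle 0.200077368250657 3857
caps y [-0.12259896 -0.061452  ] (start -.123..-.06 at rack y -.129)
rack y front [-0.20737956 -0.05142933]
```

```bash
python3 -m handwheel '0 0 .002 0 0 0;.007 0 .002 0 0 0;.014 0 .002 0 0 0;.021 0 .002 0 0 0;.028 0 .002 0 0 0;.035 0 .002 0 0 0;.035 0 .002 0 0 0' | grep -E "pos|ft|time"; python3 ang.py
```

```text
time: 5.17
position: [0.5815, -0.2347, 0.0067]
ft_force: [0.9, -0.8, 5.3]
treadle angle 0.22611141779478028 3866
caps y [-0.10050587 -0.03869499] (start -.123..-.06 at rack y -.129)
rack y front [-0.1838557 -0.0282035]
```

```bash
python3 -m handwheel '.008 0 0 0 0 0;.016 0 0 0 0 0;.024 0 0 0 0 0;.032 0 0 0 0 0;.04 0 0 0 0 0;.048 0 0 0 0 0;.056 0 0 0 0 0;.064 0 0 0 0 0;.072 0 0 0 0 0;.08 0 0 0 0 0' | grep -E "pos|ft|time"; python3 ang.py
```

```text
time: 6.05
position: [0.5786, -0.1571, 0.0069]
ft_force: [0.5, -5.8, 6.4]
treadle angle 0.22224789268514786 2859
caps y [-0.02281859  0.03889162] (start -.123..-.06 at rack y -.129)
rack y front [-0.10458498  0.04933689]
```

```bash
python3 -m handwheel '.008 0 0 0 0 0;.016 0 0 0 0 0;.024 0 0 0 0 0;.032 0 0 0 0 0;.04 0 0 0 0 0;.048 0 0 0 0 0;.056 0 0 0 0 0;.064 0 0 0 0 0;.072 0 0 0 0 0;.08 0 0 0 0 0' | grep -E "pos|ft|time"; python3 ang.py
```

```text
time: 6.93
position: [0.575, -0.0772, 0.0068]
ft_force: [1.7, -5.7, 4.7]
treadle angle 0.22659190607052737 1238
caps y [0.0573146  0.11848341] (start -.123..-.06 at rack y -.129)
rack y front [-0.02134648  0.12986965]
```

```bash
python3 -m handwheel '.008 0 0 0 0 0;.016 0 0 0 0 0;.024 0 0 0 0 0;.032 0 0 0 0 0;.04 0 0 0 0 0;.047 0 0 0 0 0;.053 0 0 0 0 0;.056 0 0 0 0 0;.056 0 0 0 0 0;.056 0 0 0 0 0' | grep -E "pos|ft|time"; python3 ang.py
python3 - <<'E'
from h import *
a=[env.camera(c)[0] for c in("scene","top")]
im=np.hstack([cv2.resize(a[0][120:260,230:440],(400,267),interpolation=2),cv2.resize(a[1][120:260,240:450],(400,267),interpolation=2)])
cv2.imwrite("pics/d.png",im[...,::-1])
E
```

```text
time: 7.82
position: [0.5724, -0.0204, 0.0065]
ft_force: [1.6, -3.2, 4.5]
treadle angle 0.22615356818172183 1411
caps y [0.11507974 0.17461069] (start -.123..-.06 at rack y -.129)
rack y front [0.07643806 0.18671868]
```

View pics/d.png

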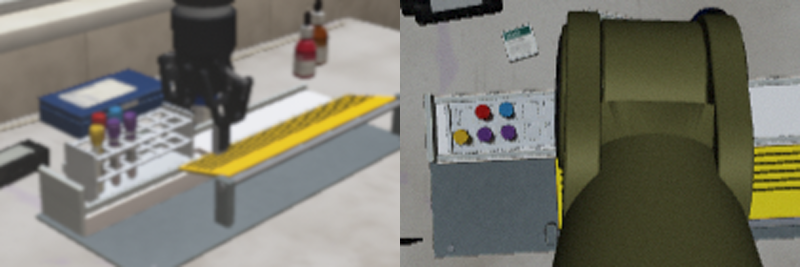

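The rack stands upright in the bay, with its caps at (455-515, 105-140) in the top crop. Its origin is at lane y ≈ 0.107 and the treadle is still down. Now I'll back off slightly and lift.

```bash
python3 -m handwheel '-.002 0 0 0 0 0;-.003 0 0 0 0 0;-.003 0 -.01 0 0 0;-.003 0 -.025 0 0 0;-.003 0 -.05 0 0 0;-.003 0 -.085 0 0 0;-.003 0 -.12 0 0 0;-.003 0 -.15 0 0 0;-.003 0 -.15 0 0 0' | grep -E "pos|ft|time"
python3 -m handwheel '-.03 0 0 0 0 0;-.07 0 0 0 0 0;-.11 0 0 0 0 0;-.15 0 0 0 0 0;-.18 0 0 0 0 0;-.18 0 0 0 0 0;-.18 0 0 0 0 0' | grep -E "pos|ft|time"
python3 ang.py
python3 - <<'E'
from h import *
a=[env.camera(c)[0] for c in("scene","top")]
im=np.hstack([cv2.resize(a[0][120:260,230:440],(400,267),interpolation=2),cv2.resize(a[1][120:260,240:450],(400,267),interpolation=2)])
cv2.imwrite("pics/e.png",im[...,::-1])
E
```

```text
time: 8.72
position: [0.5758, -0.0239, 0.1631]
ft_force: [1.0, 0.3, 0.2]
time: 9.3
position: [0.5789, -0.2046, 0.1556]
ft_force: [-0.6, 0.4, 0.9]
treadle angle -0.0006066491971322634 3733
caps y [0.11504028 0.17528666] (start -.123..-.06 at rack y -.129)
rack y front [0.03017475 0.1864292 ]
```

View pics/e.png

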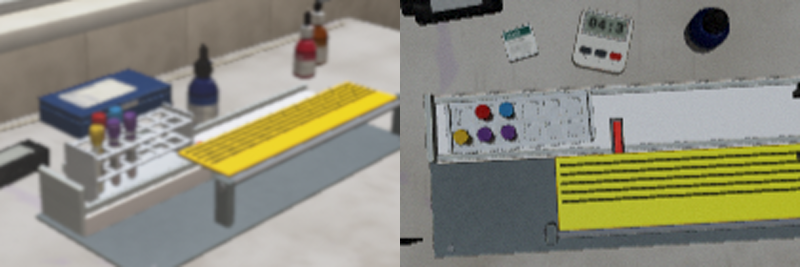

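The rack is in the bay at lane y ≈ 0.107. The red gate at (617,135) is up behind it, and the bottle, timer and box look untouched.

```bash
python3 -c "
from rig import env
print(env.hand_in())"
```

```text
the job is handed in; nothing more can be done
None
```

I handed the job in with the rack wholly in the bay (its origin about 107 mm past the gate), the treadle back up and the gate shut behind it; the robot was clear and the bottle, timer and box looked unmoved, but hand-in returned no verdict.

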